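# Deburr a clamped plate with three forward file strokes

### The arm

A 7-joint arm with a two-finger parallel gripper is mounted at the origin on a cart in front of the work surface, level with it; the furniture and walls round the work are solid. World frame = base frame: x ahead of the robot, y to its left, z up, the work surface at z = 0. Lengths are in m, angles in rad, forces in N, time in s.
With the tool pointing down it reaches from about 0.35 to 0.9 m from the base axis. Payload 8.1 kg.
Tool frame: the origin (TCP) lies on the centre line of the jaws, within the pads' length; the fingertips stand ahead of it and the grasp point (between the pads) lies 2 mm behind it (tip_reach is the x of the fingertips in the tool frame, in m); x points along the fingers, y is the direction in which the jaws open and shut, and the axes are right-handed (so a half turn about x gives the same grasp; the last joint's range is limited). The gripper opens to 92 mm and grips with 3 to 60 N. Pads are 19 mm wide; open, the fingers measure 130 mm over their backs; the gripper's body (75 mm by 190 mm) begins 47 mm behind the grasp point.
Start: joints at [1.207, 0.434, 0.025, 1.573, -0.012, 1.134, -0.075], TCP at [0.161, -0.604, 0.244] pointing down, gripper open.
Joint ranges: [-2.62, 2.62], [-0.44, 2.09], [-1.27, 1.32], [0.08, 2.57], [-1.32, 4.46], [0.12, 2], [-2.74, 2.74]. Speed limits (rad/s): [2.22, 2.22, 3.01, 3.01, 3.14, 3.14, 3.14].

### API

Orientations are given as a rotation vector (axis times angle).
In Python, from cell import * gives the robot as it stands.
- The arm moves only by the shell command python3 -m inch 'ROWS' [OPENING] [FORCE]. ROWS is JSON, a list of rows, each a list of 2 entries, a list of its own where there are three numbers: the shift along the tool's x, y, z normalised to -1 to 1, where 1 is 200 mm, then the turn about the tool's x normalised to -1 to 1, where 1 is 45 degrees. In form: [[[x, y, z], roll], ...]. A call has exactly 10 rows; each row shifts and turns the commanded pose from where the row before left it, along the tool's axes as they then stand; what a row does not reach is not made up. A row lasts 1/12 s, in which the tool goes at most 41.7 mm and 7.16 degrees, less where a joint would pass 70% of its speed; a pose out of reach is approached as far as the arm can. A call with a number of a shift or a turn outside -1 to 1 is refused whole. A call with a gripper value outside its range is refused whole. OPENING is the closure, from 0 (fully open) to 1 (shut), set as the call begins (- or left out, the last holds). The fingers move at their own pace and stop on an object; FORCE is the grip in N (left out, the last holds). Time passes only in rows, so rows that do not move let the fingers close, or fill a call up. It gives the time, the measured TCP pose, the force and the opening at its end, in the units of the state.
- observe(): the state, without advancing time (a new reading comes with each control period).
- get_image(name): name is "scene" or "side" or "wrist"; returns a dict with "image" (420x560x3 uint8, red, green, blue), "range_z" (420x560 float32, m along the optical axis (not along the pixel's ray), 0 where there is no reading), "fx", "fy", "cx", "cy" (pixels), "position" and "attitude" of the camera in the world. Camera axes: x right, y down, z forward; pixel columns grow to the right and rows downward; lengths in m; the calibration is good to about 2 mm. A picture is of the moment at which its call begins.
- sign_off(): hands the job in, once; it reports no verdict.
The state is a dict: "clock": time; "joints": joint angles; "dq": joint speeds; "joint_efforts": joint torques, N m; "position": TCP position; "ee_rot": TCP orientation; "force": force on the tool from outside, world axes, zero at the start; "ft_torque": the same for the moment, N m; "width": opening from 0.0 (shut) to 1.0 (fully open).
Only numpy, scipy, OpenCV 4.12 (cv2) and the standard library are available. Lean on these libraries where they do the work, as an engineer would, in place of code of your own. Each camera call takes 0.05 s, during which the arm holds its last target. There are 200 camera calls.

### The job

Take the orange-handled file from the blue mat and run it flat across the sloping top edge of the aluminium plate in the spring clamp, three times: long strokes, red nose leading, from the front part of the blade to its rear part, lightly pressed so that the clamp gives a little but does not bottom out. File only on the forward (downhill, away from you) strokes and lift the file well clear of the plate for each return. Then lay the file back flat on the mat without dropping it, and do not disturb the glassware and bottles.

Things in the scene. Friction and masses are not known exactly. Their poses are not given: they have to be found in the camera images.
- plate: Aluminium plate, 64 mm wide, 9 mm thick, 35 mm proud of the blue jaws. Origin: centre of its narrow top edge, the face to be filed (9 x 64 mm), about 130 mm above the worktop. x: forward stroke direction, across the thickness, away from the robot and 25 degrees downhill; y: along the edge, level; z: the edge face's normal, leaning 25 degrees from vertical, away from the robot. A file flat on the edge has its axes parallel to these.
- clamp_base: Fixed foot of the clamp, a dark steel plate 150 x 120 mm (x, y) on the worktop. Origin on the worktop straight under the middle of the filed edge (130 mm below it), 46 mm beyond the foot's centre; x away from the robot, z up. Above it a blue head floats on springs with the jaws and the plate: joints clamp_drag and clamp_press.
- clamp_drag (a joint): Travel in m of the floating head along the plate's x, -0.012 to 0.012, sprung to 0 at 0.3 N per mm. Rubbing the file forward drags it positive by a few mm; dragging the file backward drives it negative. Beyond -2.5 mm counts as filing on the return.
- clamp_press (a joint): Travel in m of the head along the plate's -z as the file presses, 0 (free, upper stop) to 0.012 (bottomed). About 0.6 N of preload, then 0.5 N per mm. 3 to 7 mm is a good light pressure.
- file_grip (a point): The file: steel blade 180 x 28 x 6 mm, teeth underneath, with an orange grip bar on top, 90 mm long, 20 mm wide, from 6 to 50 mm above the underside. This point: middle of the grip, 30 mm above the toothed underside, midway along the blade. x: along the blade to the red nose; y: across (20 mm wide grip); z: up out of the grip. Mass 0.15 to 0.3 kg, balanced at the middle.
- file_face (a point): Centre of the file's toothed underside (28 mm wide, 180 mm long), 30 mm under the middle of the grip. Axes as the grip's.
- file_nose (a point): Underside of the file at its red nose end, 90 mm ahead of the centre.
- file: The file as a body, origin and axes as file_face.
- mat: Blue fabric-covered mat 270 x 150 x 4 mm fixed on the worktop; origin at the centre of its underside, x along its length.
- beaker_mid (a point): Small glass beaker with blue contents, 50 mm wide, 56 mm tall, loose bystander; point half-way up.
- sample_mid (a point): Round white sample bottle, 47 mm wide, 100 mm tall, loose bystander; point half-way up.
- square_mid (a point): Square white sample bottle, 69 mm wide, 116 mm tall, loose bystander; point half-way up.
There are look-alikes about, which are no part of the job. Leave any black look-alike of the file alone.

How it is judged:
On the way, in this order (a step that is already met when the one before it is completed fails the run):
1. first stroke begun: red nose beyond the plate, middle of the file at least 20 mm short of the edge, toothed face flat (10 degrees) on the edge and pressed on it (x of file_face in the frame of plate below -0.02 m and x of file_nose in the frame of plate above 0.01 m and contact force between file and plate above 0.8 N and angle between the z axis of file_face and the z axis of plate, either way round below 0.17 rad and y of file_face in the frame of plate between -0.03 and 0.03 m), for 0.05 s.
2. first stroke finished: middle of the file at least 20 mm past the edge, still flat and pressed, the clamp head dragged forward (x of file_face in the frame of plate above 0.02 m and value of joint clamp_drag above 0.001 m and contact force between file and plate above 0.8 N and angle between the z axis of file_face and the z axis of plate, either way round below 0.17 rad and y of file_face in the frame of plate between -0.03 and 0.03 m).
3. file lifted at least 8 mm off the edge after the first stroke, at the far end (x of file_face in the frame of plate above 0 m and z of file_face in the frame of plate above 0.008 m and contact force between file and plate below 0.05 N).
4. second stroke begun: red nose beyond the plate, middle of the file at least 20 mm short of the edge, toothed face flat (10 degrees) on the edge and pressed on it (all of step 1), for 0.05 s.
5. second stroke finished: middle of the file at least 20 mm past the edge, still flat and pressed, the clamp head dragged forward (all of step 2).
6. file lifted at least 8 mm off the edge after the second stroke, at the far end (all of step 3).
7. third stroke begun: red nose beyond the plate, middle of the file at least 20 mm short of the edge, toothed face flat (10 degrees) on the edge and pressed on it (all of step 4), for 0.05 s.
8. third stroke finished: middle of the file at least 20 mm past the edge, still flat and pressed, the clamp head dragged forward (all of step 5).
9. file lifted at least 8 mm off the edge after the third stroke, at the far end (all of step 6).
At the end, for the whole second after the job is handed in: After three forward strokes with the file lifted for each return, the file lies released and at rest, teeth down and flat (within 6 degrees) on the mat, its centre within the mat's outline, and the clamp head is back at its free position (within 2 mm) (angle between file_face's own z axis and vertical below 0.1 rad and z of file_face in the frame of mat between 0.001 and 0.008 m and x of file_face in the frame of mat between -0.135 and 0.135 m and y of file_face in the frame of mat between -0.075 and 0.075 m and contact force between file and the fingers below 0.05 N and linear speed of file below 0.02 m/s and value of joint clamp_drag between -0.002 and 0.002 m and value of joint clamp_press below 0.002 m); the robot touches nothing.
It fails at once if the file is dragged backward on the plate (clamp head driven back more than 2.5 mm) (value of joint clamp_drag below -0.0025 m).
It fails at once if the plate is pressed so hard that the clamp bottoms out (value of joint clamp_press above 0.0115 m).
It fails at once if the file is dropped (falls free from more than about 15 mm) (contact force between file and the fingers below 0.01 N and linear speed of file above 0.55 m/s).
It fails at once if the beaker or a sample bottle is shifted by more than 25 mm (distance of any of beaker_mid, sample_mid, square_mid from where it was at the start of the episode above 0.025 m).
It also fails if it takes over 64 s, if anything falls off the work surface, if the arm or the gripper's body presses on something with over 40 N, if the wrist force passes 120 N, or if a joint passes its speed limit or range.

## Working session

There is one attempt and no reset: what is moved stays moved. The work goes in short steps, Python scripts to look and compute and a shell command to move; the robot and the scene stay as the last step left them, time stands still between calls to the robot, and variables do not carry over. Pictures are saved under pics/ and viewed, about 8 in all and at most 12, crops included, and the job is handed in when it is done.

```bash
mkdir -p pics; ls
cat > h.py <<'E'
from cell import *
import numpy as np, cv2
from scipy.spatial.transform import Rotation as R
def snap(n,f):
    d=get_image(n); cv2.imwrite('pics/'+f+'.png',d['image'][:,:,::-1]); np.savez('pics/'+f+'.npz',**{k:np.array(v) for k,v in d.items()}); return d
def att(a):
    a=np.array(a); 
    return a if a.shape==(3,3) else R.from_rotvec(a).as_matrix() if a.size==3 else R.from_quat(a).as_matrix()
def P(d,u,v,z=None):
    z=float(d['range_z'][v,u]) if z is None else z
    return np.array(d['position'])+att(d['attitude'])@np.array([(u-d['cx'])/d['fx']*z,(v-d['cy'])/d['fy']*z,z])
def cloud(d):
    v,u=np.mgrid[0:420,0:560]; z=d['range_z']
    c=np.stack([(u-d['cx'])/d['fx']*z,(v-d['cy'])/d['fy']*z,z],-1)
    return c@att(d['attitude']).T+np.array(d['position'])
E
python3 - <<'E'
from h import *
for n in('scene','side'):
    d=snap(n,n+'0'); print(n,d['position'],d['attitude'],d['fx'])
print(observe())
E
```

```text
pics
scene [0.0893937  0.58100408 0.93976505] [-0.86748345  2.57774601 -1.04996163] 483.49535441487
side [0.44205014 0.78140825 0.45895259] [-0.1884676   2.51136872 -1.70225224] 408.68397887112314
{'clock': 0.1, 'joints': array([ 1.20740291,  0.43514559,  0.02497598,  1.57398793, -0.011575  ,
        1.13402657, -0.07508689]), 'dq': array([ 2.12091054e-03, -2.48843310e-03,  3.21170583e-04, -3.92934770e-03,
       -9.73487456e-04,  7.92325445e-05, -2.81390911e-04]), 'joint_efforts': array([ 2.47352036e-03, -6.69127107e+01,  9.87883955e-01, -3.15146828e+01,
       -6.04989636e-02,  3.74106586e-02, -2.27351893e-05]), 'position': array([ 0.16098417, -0.60346125,  0.24303531]), 'ee_rot': array([ 2.08256786,  0.27455792, -2.08327239]), 'force': array([-0.38598755,  0.72126783,  0.07234312]), 'ft_torque': array([-0.02885755, -0.02508523,  0.00688393]), 'width': 1.0008246853103935}
```

View pics/scene0.png

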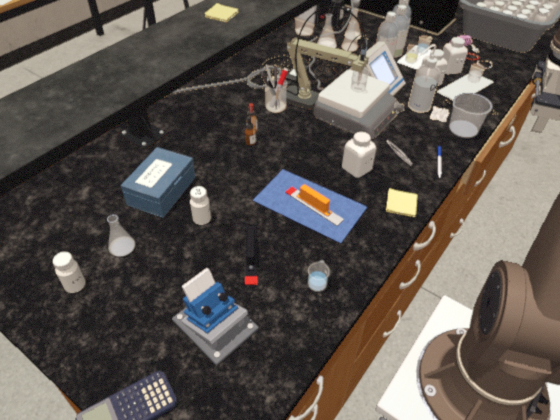

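View pics/side0.png

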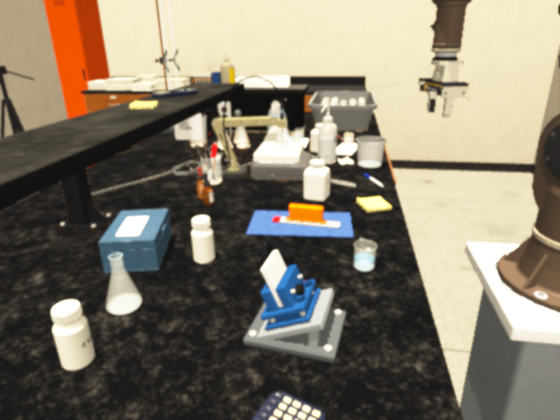

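Run:
```python
from h import *
import cell
print([n for n in dir(cell) if not n.startswith('_')], getattr(cell,'tip_reach',None))
print(R.from_rotvec(observe()['ee_rot']).as_matrix().round(3))
D={n:dict(np.load(f'pics/{n}0.npz')) for n in('scene','side')}
for n,d in D.items():
    C=cloud(d); hsv=cv2.cvtColor(d['image'],cv2.COLOR_RGB2HSV); r=C.reshape(-1,3)
    def st(name,m):
        p=C[m&(d['range_z']>0)&(C[...,0]<1.2)]
        if len(p)<5:return
        c=p.mean(0); w,v=np.linalg.eigh(np.cov(p[:,:2].T)); print(n,name,len(p),'med',np.median(p,0).round(3),'lo',np.percentile(p,2,0).round(3),'hi',np.percentile(p,98,0).round(3),'axis',v[:,1].round(3))
    h,s,vv=hsv[...,0],hsv[...,1],hsv[...,2]
    near=(C[...,2]<0.2)&(C[...,2]>-.01)
    st('orange',(h>8)&(h<20)&(s>180)&(vv>120)&near&(C[...,0]<.75)&(C[...,0]>.35))
    st('red',((h<6)|(h>174))&(s>160)&(vv>100)&near&(C[...,0]<.75)&(C[...,0]>.35)&(C[...,2]<.03))
    st('mat',(h>105)&(h<125)&(s>120)&(vv>80)&(abs(C[...,2]-.004)<.006))
    st('clampblue',(h>100)&(h<125)&(s>150)&(C[...,2]>.05)&(C[...,2]<.15))
    print([ (p,P(d,*p).round(3)) for p in ([(199,283),(318,277),(360,155),(200,205),(252,255),(360,140),(160,180),(372,168)] if n=='scene' else [(273,275),(365,258),(317,180),(203,240),(280,265)])])
big=[D['scene']['image'][255:365,160:270],D['side']['image'][235:345,230:340]]
cv2.imwrite('pics/crop1.png',np.hstack([cv2.resize(b,None,fx=3.6,fy=3.6,interpolation=2) for b in big])[:,:,::-1])
cv2.imwrite('pics/crop2.png',cv2.resize(D['scene']['image'][170:240,250:370],None,fx=5,fy=5,interpolation=2)[:,:,::-1])
```

```text
['PlanningError', 'get_image', 'observe', 'sign_off', 'tip_reach'] 0.017
[[-0.001  0.258 -0.966]
 [ 0.001 -0.966 -0.258]
 [-1.    -0.001  0.   ]]
scene orange 424 med [ 0.537 -0.197  0.047] lo [ 0.498 -0.212  0.018] hi [ 0.58  -0.191  0.058] axis [-0.997  0.083]
scene red 165 med [0.526 0.078 0.008] lo [ 0.489 -1.256 -0.   ] hi [0.629 0.096 0.014] axis [-0.005  1.   ]
scene mat 32 med [ 0.381 -0.621  0.002] lo [ 0.361 -0.661 -0.   ] hi [0.618 0.207 0.01 ] axis [0.234 0.972]
scene clampblue 1112 med [0.514 0.227 0.08 ] lo [0.483 0.184 0.056] hi [0.556 0.261 0.108] axis [-0.128  0.992]
[((199, 283), array([0.549, 0.214, 0.122])), ((318, 277), array([ 0.398, -0.009,  0.024])), ((360, 155), array([ 0.512, -0.382,  0.084])), ((200, 205), array([0.737, 0.018, 0.071])), ((252, 255), array([0.547, 0.048, 0.048])), ((360, 140), array([ 0.527, -0.399,  0.118])), ((160, 180), array([0.877, 0.019, 0.077])), ((372, 168), array([ 0.495, -0.444,  0.002]))]
side orange 468 med [ 0.544 -0.196  0.028] lo [ 0.5   -0.356 -0.003] hi [ 0.605 -0.189  0.047] axis [-0.194  0.981]
side red 24 med [ 0.623 -0.209  0.008] lo [ 0.617 -0.222  0.006] hi [ 0.629 -0.197  0.009] axis [-0.073  0.997]
side mat 330 med [ 0.537 -0.139  0.001] lo [ 0.369 -0.639 -0.002] hi [0.69  0.092 0.004] axis [0.403 0.915]
side clampblue 1614 med [0.519 0.249 0.076] lo [0.484 0.187 0.052] hi [0.561 0.264 0.105] axis [0.65 0.76]
[((273, 275), array([0.549, 0.233, 0.111])), ((365, 258), array([0.395, 0.018, 0.033])), ((317, 180), array([ 0.527, -0.379,  0.065])), ((203, 240), array([0.741, 0.03 , 0.057])), ((280, 265), array([0.543, 0.2  , 0.111]))]
```

View pics/crop1.png

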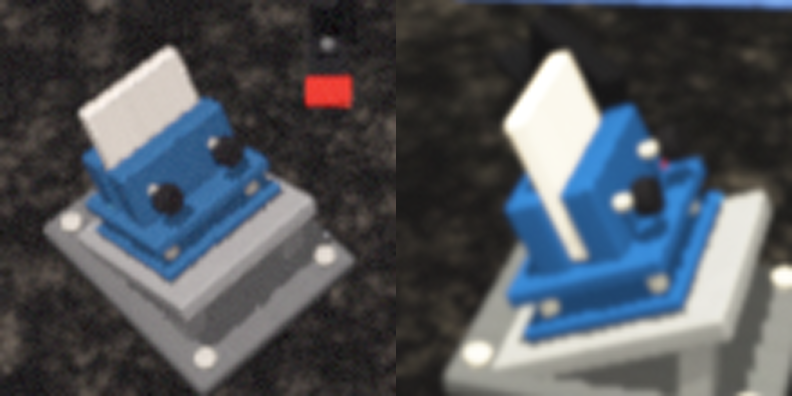

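View pics/crop2.png

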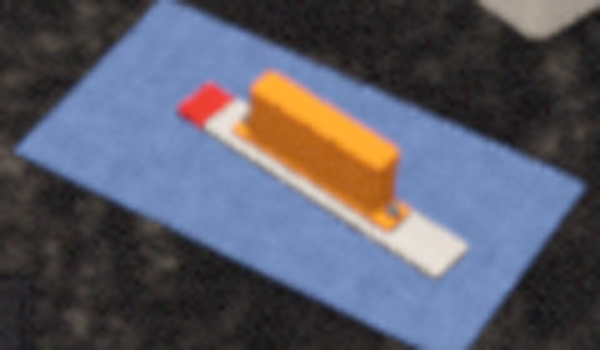

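Run:
```python
from h import *
D={n:dict(np.load(f'pics/{n}0.npz')) for n in('scene','side')}
for n,d in D.items():
    C=cloud(d); hsv=cv2.cvtColor(d['image'],cv2.COLOR_RGB2HSV); h,s,v=[hsv[...,i] for i in range(3)]
    box=lambda a,b,c,e,f,g:(C[...,0]>a)&(C[...,0]<b)&(C[...,1]>c)&(C[...,1]<e)&(C[...,2]>f)&(C[...,2]<g)
    m=box(.47,.65,.15,.31,.085,.2)&(s<70)&(v>140)
    p=C[m]; c=np.median(p,0); q=p
    for _ in range(4):
        w,V=np.linalg.svd(q-q.mean(0))[1:]; dist=(p-q.mean(0))@V[2]; q=p[abs(dist)<.003]
    print(n,'plate',len(p),len(q),'normal',V[2].round(3),'c',q.mean(0).round(4),'lo',p.min(0).round(3),'hi',p.max(0).round(3),np.percentile(p,[3,97],0).round(3))
    yaw=np.arctan2(V[2][1],V[2][0]); print(' yaw',np.degrees(yaw))
    e=p[p[:,2]>.115]; 
    if len(e)>5: print(' edge pts',len(e),e.mean(0).round(4), np.percentile(e,[2,98],0).round(3))
    m=box(.45,.62,-.24,-.16,.046,.07)&(h>5)&(h<25)&(s>120); p=C[m].astype(np.float32)
    if len(p)>10: print(' griptop',len(p),p.mean(0).round(4),cv2.minAreaRect(p[:,:2]))
    m=box(.40,.68,-.27,-.14,.006,.02)&((s<80)&(v>120)|((h<6)|(h>174))&(s>150)); p=C[m].astype(np.float32)
    if len(p)>10: print(' blade',len(p),p.mean(0).round(4),cv2.minAreaRect(p[:,:2]))
    m=box(.35,.72,-.35,-.06,-.004,.012)&(h>100)&(h<125)&(s>80); p=C[m].astype(np.float32)
    print(' mat',len(p),p.mean(0).round(4),cv2.minAreaRect(p[:,:2]))
    m=box(.3,.6,-.6,-.3,.03,.13); p=C[m].astype(np.float32); print(' square',len(p),np.percentile(p,[2,98],0).round(3))
```

```text
scene plate 566 487 normal [ 0.896 -0.123 -0.427] c [0.5486 0.2162 0.1173] lo [0.511 0.179 0.092] hi [0.567 0.248 0.136] [[0.538 0.185 0.099]
 [0.562 0.246 0.133]]
 yaw -7.793460629963336
 edge pts 333 [0.5533 0.2157 0.1256] [[0.544 0.184 0.116]
 [0.564 0.246 0.134]]Traceback (most recent call last):
  File "<stdin>", line 15, in <module>
cv2.error: OpenCV(4.12.0) /io/opencv/modules/imgproc/src/convhull.cpp:143: error: (-215:Assertion failed) total >= 0 && (depth == CV_32F || depth == CV_32S) in function 'convexHull'
```

Run:
```python
from h import *
D={n:dict(np.load(f'pics/{n}0.npz')) for n in('scene','side')}
for n,d in D.items():
    C=cloud(d); hsv=cv2.cvtColor(d['image'],cv2.COLOR_RGB2HSV); h,s,v=[hsv[...,i] for i in range(3)]
    box=lambda a,b,c,e,f,g:(C[...,0]>a)&(C[...,0]<b)&(C[...,1]>c)&(C[...,1]<e)&(C[...,2]>f)&(C[...,2]<g)
    rect=lambda p:cv2.minAreaRect(np.ascontiguousarray(p[:,:2]*1000,np.float32))
    m=box(.47,.65,.15,.31,.085,.2)&(s<70)&(v>140); p=C[m]
    u=np.array([np.cos(np.radians(-7.8)),np.sin(np.radians(-7.8)),0]); w=np.array([-u[1],u[0],0]); c25,s25=np.cos(np.radians(25)),np.sin(np.radians(25))
    A=np.array([u*c25-[0,0,s25],w,u*s25+[0,0,c25]]); L=p@A.T
    print(n,'plate-frame coords pct',np.percentile(L,[1,5,25,50,75,95,99],0).round(4).tolist())
    m=box(.45,.62,-.24,-.16,.044,.07)&(h>5)&(h<25)&(s>120); p=C[m]
    if len(p)>10: print(' griptop',len(p),p.mean(0).round(4),rect(p))
    m=box(.40,.68,-.27,-.14,.005,.02)&((s<80)&(v>120)|((h<6)|(h>174))&(s>150)); p=C[m]
    if len(p)>10: print(' blade',len(p),p.mean(0).round(4),rect(p))
    m=box(.35,.72,-.35,-.06,-.004,.012)&(h>100)&(h<125)&(s>80); p=C[m]
    print(' mat',len(p),p.mean(0).round(4),rect(p))
    m=box(.3,.6,-.6,-.3,.03,.13); p=C[m]; print(' square',len(p),np.percentile(p,[2,98],0).round(3).tolist())
    if n=='scene':
        q=[P(d,*x).round(4) for x in [(292,191),(340,221),(303,187),(328,204)]]; print(q)
        print('mat corners by pixel', [P(d,u,v).round(3) for u,v in [(283,172),(253,199),(365,207),(344,237)]])
```

```text
scene plate-frame coords pct [[0.3986, 0.2558, 0.2902], [0.4139, 0.259, 0.3053], [0.4154, 0.272, 0.3138], [0.4166, 0.289, 0.3245], [0.4178, 0.3053, 0.3357], [0.4224, 0.3181, 0.3411], [0.4252, 0.3193, 0.3423]]
 griptop 255 [ 0.5388 -0.2014  0.0531] ((540.8929443359375, -203.92596435546875), (21.83632469177246, 88.85041809082031), 83.97720336914062)
 blade 407 [ 0.537  -0.2061  0.0104] ((543.1761474609375, -225.5236358642578), (72.16067504882812, 189.69740295410156), 83.760009765625)
 mat 3184 [ 0.5524 -0.203   0.0054] ((558.8432006835938, -212.54437255859375), (277.70623779296875, 163.8560028076172), 3.914926052093506)
 square 1246 [[0.493, -0.593, 0.032], [0.597, -0.376, 0.119]]
[array([ 0.6167, -0.2119,  0.0142]), array([ 0.4547, -0.2   ,  0.0111]), array([ 0.5787, -0.2061,  0.0561]), array([ 0.4965, -0.2016,  0.0469])]
mat corners by pixel [array([ 0.688, -0.267,  0.005]), array([ 0.69 , -0.132,  0.001]), array([ 0.431, -0.29 ,  0.004]), array([ 0.42 , -0.165,  0.005])]
side plate-frame coords pct [[0.3926, 0.2571, 0.2831], [0.3984, 0.2616, 0.2864], [0.4163, 0.2774, 0.3063], [0.4168, 0.2992, 0.3186], [0.4183, 0.3168, 0.3307], [0.4241, 0.3205, 0.3379], [0.4257, 0.3237, 0.3383]]
 griptop 106 [ 0.5402 -0.1975  0.0487] ((541.74658203125, -200.82626342773438), (21.082599639892578, 88.85438537597656), 85.79148864746094)
 blade 230 [ 0.5357 -0.1973  0.0078] ((540.9542846679688, -203.31594848632812), (31.319473266601562, 177.5586395263672), 84.17406463623047)
 mat 1944 [ 0.56   -0.1919  0.0013] ((557.98974609375, -216.4112548828125), (280.57598876953125, 180.08367919921875), 2.5810890197753906)
 square 786 [[0.495, -0.578, 0.032], [0.597, -0.374, 0.114]]
```

The candidates are the orange-handled file at scene pixel (314,200), with its nose at (292,191), and the black look-alike at (252,255). The crop confirms the orange grip and red nose on the mat, so that is the one to take. The plate's top edge is at scene (199,275), sloping away from the robot.

```bash
python3 -m inch '[[[0,0,0],0.115],[[0,0,0],0.115],[[0,0,0],0.115],[[0,0,0],0.116],[[0,-0.15,-0.115],0],[[0,-0.15,-0.115],0],[[0,-0.15,-0.115],0],[[0,-0.15,-0.115],0],[[0,-0.15,-0.115],0],[[0,-0.15,-0.115],0]]'
python3 -m inch '[[[0,-0.128,-0.1],0],[[0,-0.128,-0.1],0],[[0,-0.128,-0.1],0],[[0,-0.128,-0.1],0],[[0,-0.128,-0.1],0],[[0,-0.128,-0.1],0],[[0,-0.128,-0.1],0],[[0,-0.128,-0.1],0],[[0,-0.128,-0.1],0],[[0,-0.128,-0.1],0]]'
python3 - <<'E'
from h import *
o=observe(); M=R.from_rotvec(o['ee_rot']).as_matrix(); print(o['position'],M.round(3))
d=np.array([.540,-.203,.034])-o['position']; print('rows need',(M.T@d/.2).round(3), 'yaw',np.degrees(np.arctan2(M[1,1],M[0,1])))
d=snap('wrist','w1'); C=cloud(d); hsv=cv2.cvtColor(d['image'],cv2.COLOR_RGB2HSV);h,s,v=[hsv[...,i] for i in range(3)]
p=C[(h>5)&(h<25)&(s>120)&(C[...,2]>.044)&(C[...,2]<.07)]
print(len(p), len(p)>9 and (p.mean(0),cv2.minAreaRect(np.float32(p[:,:2]*1000))))
E
```

```text
clock: 0.93
position: [0.3174, -0.4371, 0.2435]
ee_rot: [-2.169, 0.11, 2.17]
force: [1.6, -1.2, 0.1]
width: 1.001
clock: 1.77
position: [0.5422, -0.203, 0.2434]
ee_rot: [-2.169, 0.11, 2.17]
force: [0.4, -0.5, 1.1]
width: 1.002
[ 0.54217938 -0.20299503  0.24342758] [[-0.001 -0.101 -0.995]
 [ 0.    -0.995  0.101]
 [-1.    -0.     0.001]]
rows need [1.047e+00 1.000e-03 1.000e-02] yaw -95.81459362850025
734 (array([ 0.52753367, -0.20451358,  0.05376057]), ((542.2914428710938, -205.5185546875), (18.35836410522461, 89.30707550048828), 84.61559295654297))
```

View pics/w1.png

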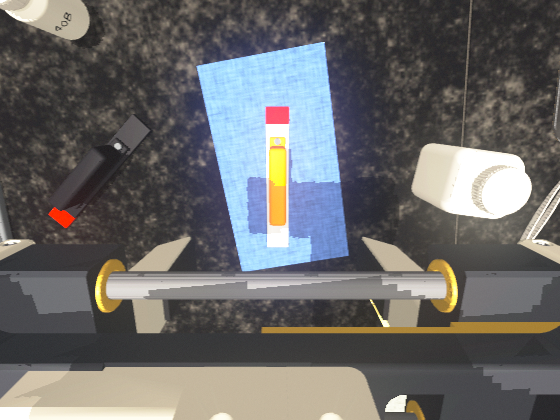

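The wrist view shows the orange file centred under the jaws, with its nose at (277,115), and the bottle well clear at (470,180). I'll descend and grip.

```bash
python3 -m inch '[[[0.15,0.001,0.005],0],[[0.15,0,0],0],[[0.15,0,0],0],[[0.15,0,0],0],[[0.15,0,0],0],[[0.15,0,0],0],[[0.049,0,0],0],[[0.049,0,0],0],[[0.049,0,0],0],[[0,0,0],0]]'
python3 -m inch '[[[0,0,0],0],[[0,0,0],0],[[0,0,0],0],[[0,0,0],0],[[0,0,0],0],[[0,0,0],0],[[0,0,0],0],[[0,0,0],0],[[0,0,0],0],[[0,0,0],0]]' 1 50
```

```text
clock: 2.65
position: [0.5403, -0.2044, 0.0336]
ee_rot: [-2.168, 0.11, 2.17]
force: [-0.6, 0.3, 0.2]
width: 0.999
clock: 3.48
position: [0.5405, -0.2044, 0.0343]
ee_rot: [-2.169, 0.11, 2.17]
force: [0.5, 0.4, -0.6]
width: 0.323
```

```bash
python3 -m inch '[[[0,0,0],0],[[0,0,0],0],[[0,0,0],0],[[0,0,0],0],[[0,0,0],0],[[0,0,0],0],[[0,0,0],0],[[0,0,0],0],[[0,0,0],0],[[0,0,0],0]]'
python3 -m inch '[[[-0.05,0,0],0],[[-0.12,0,0],0],[[-0.14,0,0],0],[[-0.14,0,0],0],[[-0.14,0,0],0],[[-0.14,0,0],0],[[-0.14,0,0],0],[[-0.14,0,0],0],[[-0.07,0,0],0],[[0,0,0],0]]'
python3 - <<'E'
from h import *
d=snap('side','s1');snap('scene','c1');print(observe()['force'])
E
```

```text
clock: 4.32
position: [0.5405, -0.2044, 0.0343]
ee_rot: [-2.169, 0.11, 2.169]
force: [0.7, 0.1, -1.0]
width: 0.211
clock: 5.15
position: [0.542, -0.2049, 0.2548]
ee_rot: [-2.177, 0.112, 2.163]
force: [0.4, -0.3, -1.9]
width: 0.214
[-0.14198946 -0.45334206 -2.1467619 ]
```

Run:
```python
from h import *
d=dict(np.load('pics/scene0.npz'))
for p in [(121,243),(114,222),(68,265),(201,210),(110,245),(132,245)]: print(p,P(d,*p).round(3))
E=np.array([.5594,.2148,.130]); u=np.array([.9907,-.1357,0])
o=observe(); M=R.from_rotvec(o['ee_rot']).as_matrix(); print(o['position'],M.round(3))
# after roll +2deg
M2=M@R.from_rotvec([np.radians(2),0,0]).as_matrix()
tgt=E+.068*u+np.array([0,0,.0323+.002-.002+.012]); print(tgt,'rows',(M2.T@(tgt+[0,0,.10]-o['position'])/.2).round(3))
b=[cv2.resize(dict(np.load(f'pics/{f}.npz'))['image'][a:a+140,c:c+190],None,fx=2,fy=2) for f,a,c in(('s1',90,200),('c1',100,250))]
cv2.imwrite('pics/crop3.png',np.hstack(b)[:,:,::-1])
```

```text
(121, 243) [0.82  0.207 0.043]
(114, 222) [0.829 0.202 0.108]
(68, 265) [0.821 0.338 0.094]
(201, 210) [0.733 0.021 0.058]
(110, 245) [0.842 0.224 0.036]
(132, 245) [0.815 0.184 0.017]
[ 0.54027626 -0.20435843  0.2506593 ] [[ 0.001 -0.101 -0.995]
 [-0.    -0.995  0.101]
 [-1.     0.    -0.001]]
[0.6267676 0.2055724 0.1743   ] rows [-0.118 -2.089 -0.15 ]
```

View pics/crop3.png

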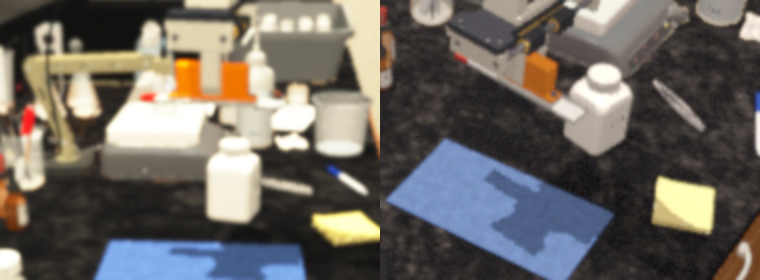

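```bash
python3 -m inch '[[[0,0,0],0.044],[[-0.013,-0.15,-0.01],0],[[-0.013,-0.15,-0.01],0],[[-0.013,-0.15,-0.01],0],[[-0.013,-0.15,-0.01],0],[[-0.013,-0.15,-0.01],0],[[-0.013,-0.15,-0.01],0],[[-0.013,-0.15,-0.01],0],[[-0.013,-0.15,-0.01],0],[[-0.013,-0.15,-0.01],0]]'
python3 -m inch '[[[0,-0.123,-0.01],0],[[0,-0.123,-0.01],0],[[0,-0.123,-0.01],0],[[0,-0.123,-0.01],0],[[0,-0.123,-0.01],0],[[0,-0.123,-0.01],0],[[0.08,0,0],0],[[0.12,0,0],0],[[0.12,0,0],0],[[0.08,0,0],0]]'
cat >> h.py <<'E'
E0=np.array([.5594,.2148,.130]); U=np.array([.9907,-.1357,0]); W=np.array([.1357,.9907,0])
def where():
    o=observe(); M=R.from_rotvec(o['ee_rot']).as_matrix(); r=o['position']-E0
    print('t %.2f TCP rel edge u %.4f w %.4f z %.4f'%(o['clock'],r@U,r@W,r[2]),'F u,w,z',[round(float(o['force']@a),2) for a in(U,W,np.array([0,0,1]))],'width',round(o['width'],3),'yaw',round(np.degrees(np.arctan2(M[1,1],M[0,1])),2))
E
python3 -c "
from h import *
where()
d=snap('side','s2')"
```

```text
clock: 6.08
position: [0.594, 0.0619, 0.2719]
ee_rot: [-2.148, 0.147, 2.155]
force: [0.4, 0.3, -1.8]
width: 0.216
clock: 6.92
position: [0.6248, 0.2046, 0.1892]
ee_rot: [-2.147, 0.149, 2.158]
force: [-1.0, -0.3, -1.5]
width: 0.217
t 6.92 TCP rel edge u 0.0661 w -0.0013 z 0.0592 F u,w,z [-0.96, -0.41, -1.52] width 0.217 yaw -97.76
```

View pics/s2.png

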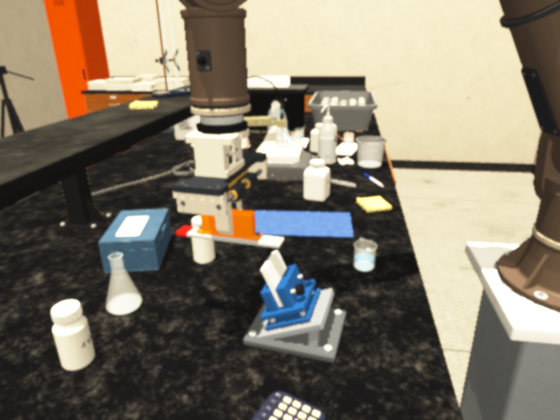

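```bash
python3 -m inch '[[[0,0,0],0],[[0,0,0],0],[[0,0,0],0],[[0,0,0],0],[[0.02,0,0],0],[[0.02,0,0],0],[[0.02,0,0],0],[[0.02,0,0],0],[[0.02,0,0],0],[[0,0,0],0]]' 1 6
python3 -m inch '[[[0.02,0,0],0],[[0.02,0,-0.006],0],[[0.02,0,-0.006],0],[[0.02,0,-0.006],0],[[0.02,0,-0.006],0],[[0.02,0,-0.006],0],[[0,0,0],0],[[0,0,0],0],[[0,0,0],0],[[0,0,0],0]]'
python3 -c "
from h import *
where()
d=snap('side','s3')
cv2.imwrite('pics/s3c.png',cv2.resize(d['image'][160:340,140:360],None,fx=3,fy=3,interpolation=2)[:,:,::-1])"
```

```text
clock: 7.8
position: [0.6263, 0.205, 0.1725]
ee_rot: [-2.15, 0.147, 2.153]
force: [0.2, -0.2, -1.5]
width: 0.216
clock: 8.63
position: [0.6328, 0.2044, 0.1499]
ee_rot: [-2.151, 0.147, 2.151]
force: [-0.2, -1.3, -1.4]
width: 0.219
t 8.63 TCP rel edge u 0.0742 w -0.0004 z 0.0199 F u,w,z [-0.04, -1.35, -1.4] width 0.219 yaw -97.79
```

View pics/s3c.png

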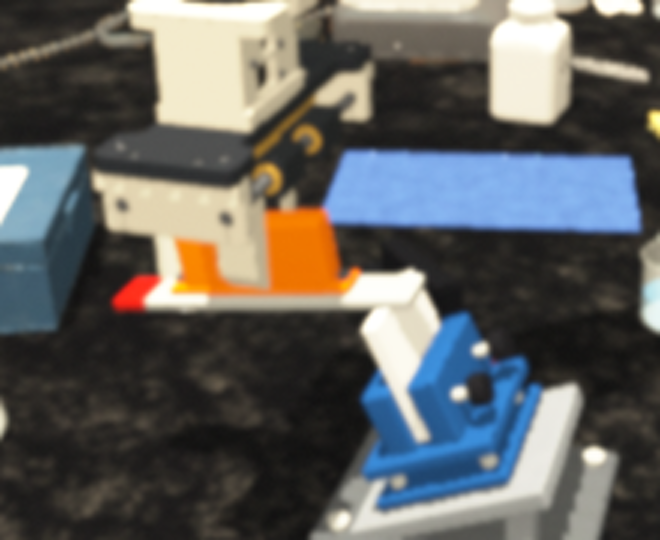

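```bash
python3 -m inch '[[[0.015,0,-0.003],0],[[0.015,0,-0.003],0],[[0.015,0,-0.003],0],[[0.015,0,-0.003],0],[[0.015,0,-0.003],0],[[0.015,0,-0.003],0],[[0.015,0,-0.003],0],[[0.015,0,-0.003],0],[[0,0,0],0],[[0,0,0],0]]'
python3 -m inch '[[[0,0,0],0],[[0,0,0],0],[[0,0,0],0],[[0,0,0],0],[[0,0,0],0],[[0,0,0],0],[[0,0,0],0],[[0,0,0],0],[[0,0,0],0],[[0,0,0],0]]' 1 58
cat >> h.py <<'E'
def tilt(f):
    "file underside/blade tilt and offset from side+scene clouds, relative to TCP in (u,z)"
    o=observe(); T=np.array(o['position'])
    for n in('side','scene'):
        d=snap(n,f+n); C=cloud(d); hsv=cv2.cvtColor(d['image'],cv2.COLOR_RGB2HSV);h,s,v=[hsv[...,i] for i in range(3)]
        m=(h>5)&(h<20)&(s>150)&(v>90)&(np.abs((C-T)@U)<.07)&(np.abs((C-T)@W)<.03)&(np.abs(C[...,2]-T[2])<.07)
        p=C[m]; r=np.c_[(p-T)@U,(p-T)@W,p[:,2]-T[2]]
        k=cv2.minAreaRect(np.float32(r[:,[0,2]]*1000)); print(n,len(r),'orange rect u,z',np.round(k[0],1),np.round(k[1],1),round(k[2],1),'w med',np.median(r[:,1]).round(4))
        m=((h<6)|(h>172))&(s>150)&(v>70)&(np.abs((C-T)@U-.075)<.035)&(np.abs((C-T)@W)<.03)&(np.abs(C[...,2]-T[2]+.05)<.06)
        p=C[m]
        if len(p): r=np.c_[(p-T)@U,(p-T)@W,p[:,2]-T[2]]; print('  red',len(p),np.median(r,0).round(4))
E
python3 -c "
from h import *
where()
tilt('t1')"
```

```text
clock: 9.52
position: [0.6374, 0.2038, 0.1254]
ee_rot: [-2.151, 0.147, 2.152]
force: [-0.4, 0.0, -0.8]
width: 0.217
clock: 10.35
position: [0.6375, 0.2038, 0.1257]
ee_rot: [-2.151, 0.146, 2.151]
force: [-0.3, 0.1, -0.8]
width: 0.213
t 10.35 TCP rel edge u 0.0789 w -0.0003 z -0.0043 F u,w,z [-0.32, 0.02, -0.79] width 0.213 yaw -97.79
side 963 orange rect u,z [9.9 9. ] [ 76.9 131.8] 63.1 w med 0.0089
  red 64 [ 0.0628  0.0092 -0.0615]
scene 287 orange rect u,z [-25.1  25.1] [67.7 48.7] 70.1 w med 0.0032
```

```bash
python3 -m inch '[[[-0.05,0,0],0],[[-0.11,0,0],0],[[-0.11,0,0],0],[[-0.11,0,0],0],[[-0.11,0,0],0],[[-0.11,0,0],0],[[0,0,0.12],0],[[0,0,0.13],0],[[0,0,0.13],0],[[0,0,0.132],0]]'
python3 -m inch '[[[0.04,0,0],0],[[0.05,0,0],0],[[0.05,0,0],0],[[0.05,0,0],0],[[0,0,0],0],[[0,0,0],0],[[0,0,0],0],[[0,0,0],0],[[0,0,0],0],[[0,0,0],0]]'
python3 -c "
from h import *
where()
tilt('t2')
d=dict(np.load('pics/t2side.npz'))
cv2.imwrite('pics/s4c.png',cv2.resize(d['image'][160:340,180:400],None,fx=3,fy=3,interpolation=2)[:,:,::-1])"
```

```text
clock: 11.28
position: [0.5349, 0.2177, 0.2465]
ee_rot: [-2.151, 0.146, 2.15]
force: [0.7, 0.6, -1.8]
width: 0.219
clock: 12.12
position: [0.5363, 0.2178, 0.2081]
ee_rot: [-2.152, 0.146, 2.15]
force: [0.1, 0.3, -1.1]
width: 0.216
t 12.12 TCP rel edge u -0.0233 w -0.0002 z 0.0781 F u,w,z [0.02, 0.31, -1.14] width 0.216 yaw -97.79
side 1191 orange rect u,z [ 2.3 13.4] [ 76.7 116.3] 64.4 w med 0.009
  red 78 [ 0.0622  0.0108 -0.0613]
scene 367 orange rect u,z [-24.4  19.3] [65.5 54. ] 64.9 w med 0.0042
  red 13 [ 0.0677  0.0067 -0.0595]
```

View pics/s4c.png

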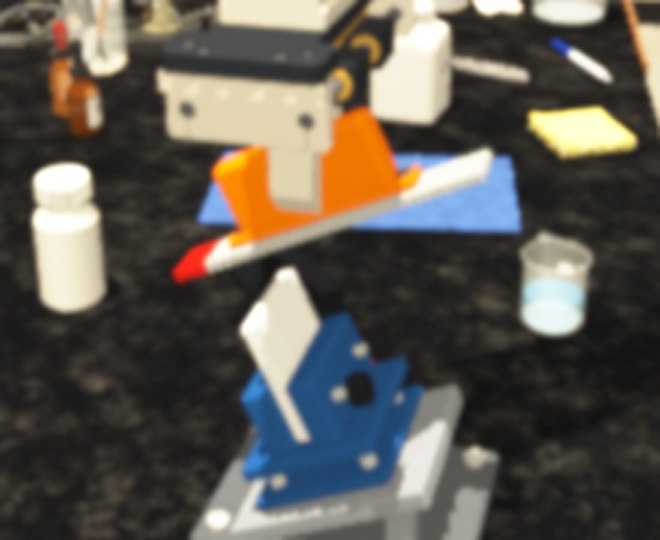

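Run:
```python
from h import *
T=np.array(observe()['position'])
for n in('side','scene'):
    d=dict(np.load(f'pics/t2{n}.npz')); C=cloud(d); hsv=cv2.cvtColor(d['image'],cv2.COLOR_RGB2HSV);h,s,v=[hsv[...,i] for i in range(3)]
    a,b,z=(C-T)@U,(C-T)@W,C[...,2]-T[2]
    m=(abs(b)<.025)&(((s<60)&(v>120)&(a<-.05)&(a>-.12)&(abs(z-.01)<.03)))
    r=((h<6)|(h>172))&(s>150)&(v>70)&(abs(a-.07)<.035)&(abs(b)<.03)&(abs(z+.06)<.04)
    for q in(m,r): print(n,q.sum(),np.median(np.c_[a[q],b[q],z[q]],0).round(4),np.percentile(np.c_[a[q],z[q]],[3,97],0).round(4).tolist())
    q=m|r; f=cv2.fitLine(np.float32(np.c_[a[q],z[q]]),cv2.DIST_HUBER,0,1e-4,1e-4).ravel(); print('angle',np.degrees(np.arctan(f[1]/f[0])),'z at u=0',f[3]-f[2]*f[1]/f[0])
```

```text
side 271 [-0.0741  0.0096  0.0054] [[-0.0919, -0.0062], [-0.0521, 0.0136]]
side 78 [ 0.0624  0.0108 -0.0612] [[0.0537, -0.0663], [0.0698, -0.0571]]
angle -25.87638 z at u=0 -0.029995691
scene 236 [-0.0755  0.0011  0.0096] [[-0.0916, -0.0003], [-0.0535, 0.0165]]
scene 13 [ 0.0678  0.0067 -0.0594] [[0.0637, -0.0602], [0.0702, -0.056]]
angle -25.481684 z at u=0 -0.026437176
```

```bash
python3 -m inch '[[[0.02,0,0.0094],0],[[0.02,0,0.0094],0],[[0.02,0,0.0094],0],[[0.02,0,0.0094],0],[[0.02,0,0.0094],0],[[0.02,0,0.0094],0],[[0.017,0,0.0078],0],[[0.017,0,0.0078],0],[[0,0,0],0],[[0,0,0],0]]'
cat >> h.py <<'E'
def head(f):
    "side: blue head displacement in plate x,z vs the first picture"
    d=snap('side',f); a=dict(np.load('pics/side0.npz')); out=[]
    def pc(d):
        C=cloud(d); hsv=cv2.cvtColor(d['image'],cv2.COLOR_RGB2HSV);h,s,v=[hsv[...,i] for i in range(3)]
        return (h>100)&(h<125)&(s>150)&(C[...,2]>.03)&(C[...,0]>.45)&(C[...,0]<.6)&(C[...,1]>.15)&(C[...,1]<.32),C
    g=lambda d:cv2.cvtColor(d['image'],cv2.COLOR_RGB2GRAY)
    m,C=pc(a); m[:300-20]&=True; ys,xs=np.where(m); y0,y1,x0,x1=272,318,262,302
    r=cv2.matchTemplate(g(d)[y0-15:y1+15,x0-15:x1+15],g(a)[y0:y1,x0:x1],cv2.TM_CCOEFF_NORMED); _,q,_,l=cv2.minMaxLoc(r)
    def sub(v): return 0 if v[0]+v[2]-2*v[1]==0 else .5*(v[0]-v[2])/(v[0]-2*v[1]+v[2])
    px=np.array([l[0]-15+sub(r[l[1],l[0]-1:l[0]+2]),l[1]-15+sub(r[l[1]-1:l[1]+2,l[0]])])
    c=cloud(a)[295,282]; A=att(a['attitude'])
    def proj(X): k=A.T@(X-a['position']); return np.array([a['fx']*k[0]/k[2],a['fy']*k[1]/k[2]])
    xp=.9063*U-[0,0,.4226]; zp=.4226*U+[0,0,.9063]
    J=np.c_[proj(c+.01*xp)-proj(c),proj(c-.01*zp)-proj(c)]/10
    print('head match',round(q,2),'px',px.round(2),'drag,press mm',np.linalg.solve(J,px).round(1))
E
python3 -c "
from h import *
where();head('h1')"
```

```text
clock: 13.05
position: [0.5222, 0.2195, 0.1771]
ee_rot: [-2.152, 0.147, 2.15]
force: [1.4, -0.6, 1.1]
width: 0.215
t 13.05 TCP rel edge u -0.0375 w -0.0004 z 0.0471 F u,w,z [1.45, -0.43, 1.08] width 0.215 yaw -97.8
head match 0.94 px [0.75 2.79] drag,press mm [1.  4.9]
```

```bash
python3 -m inch '[[[0.0243,0,-0.0521],0],[[0.0243,0,-0.0521],0],[[0.0243,0,-0.0521],0],[[0.0243,0,-0.0521],0],[[0.0243,0,-0.0521],0],[[0.0243,0,-0.0521],0],[[0.0243,0,-0.0521],0],[[0.0243,0,-0.0521],0],[[0.0243,0,-0.0521],0],[[0,0,0],0]]'
python3 -c "
from h import *
where();head('h2');d=dict(np.load('pics/h2.npz'))
cv2.imwrite('pics/s5c.png',cv2.resize(d['image'][160:340,180:400],None,fx=3,fy=3,interpolation=2)[:,:,::-1])"
```

```text
clock: 13.93
position: [0.6166, 0.2058, 0.1318]
ee_rot: [-2.15, 0.149, 2.151]
force: [0.9, -0.1, 0.9]
width: 0.215
t 13.93 TCP rel edge u 0.0579 w -0.0012 z 0.0018 F u,w,z [0.86, 0.07, 0.93] width 0.215 yaw -97.88
head match 0.97 px [-0.78  2.6 ] drag,press mm [3.4 4. ]
```

View pics/s5c.png

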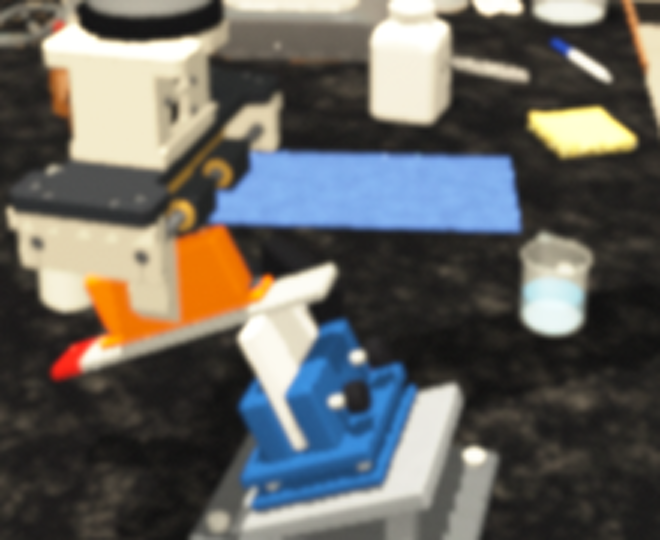

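```bash
python3 -m inch '[[[-0.017,0,-0.0078],0],[[-0.017,0,-0.0078],0],[[-0.03,0,-0.0141],0],[[-0.03,0,-0.0141],0],[[-0.03,0,-0.0141],0],[[-0.03,0,-0.0141],0],[[-0.0547,0,0.1172],0],[[-0.0547,0,0.1172],0],[[-0.0547,0,0.1172],0],[[-0.0546,0,0.1173],0]]'
python3 -m inch '[[[0,0,0],0],[[0,0,0],0],[[0.02,0,0.0094],0],[[0.02,0,0.0094],0],[[0.02,0,0.0094],0],[[0.02,0,0.0094],0],[[0.02,0,0.0094],0],[[0.02,0,0.0094],0],[[0.017,0,0.0078],0],[[0.017,0,0.0078],0]]'
python3 -m inch '[[[0,0,0],0],[[0,0,0],0],[[0,0,0],0],[[0,0,0],0],[[0,0,0],0],[[0,0,0],0],[[0,0,0],0],[[0,0,0],0],[[0,0,0],0],[[0,0,0],0]]'
python3 -c "
from h import *
where();head('h3')"
```

```text
clock: 14.82
position: [0.5352, 0.2178, 0.2087]
ee_rot: [-2.151, 0.146, 2.15]
force: [0.0, 1.1, -2.3]
width: 0.217
clock: 15.65
position: [0.5221, 0.2195, 0.1767]
ee_rot: [-2.152, 0.147, 2.15]
force: [1.5, -0.9, 0.9]
width: 0.215
clock: 16.48
position: [0.5218, 0.2196, 0.1769]
ee_rot: [-2.151, 0.147, 2.151]
force: [1.1, -2.5, 1.4]
width: 0.214
t 16.48 TCP rel edge u -0.0379 w -0.0004 z 0.0469 F u,w,z [1.41, -2.36, 1.39] width 0.214 yaw -97.79
head match 0.94 px [1.18 2.61] drag,press mm [0.2 4.8]
```

Stroke 2 starts from the same state as stroke 1, so I'll repeat the same moves.

```bash
python3 -m inch '[[[0.0243,0,-0.0521],0],[[0.0243,0,-0.0521],0],[[0.0243,0,-0.0521],0],[[0.0243,0,-0.0521],0],[[0.0243,0,-0.0521],0],[[0.0243,0,-0.0521],0],[[0.0243,0,-0.0521],0],[[0.0243,0,-0.0521],0],[[0.0243,0,-0.0521],0],[[0,0,0],0]]'
python3 -c "
from h import *
where();head('h4')"
python3 -m inch '[[[-0.017,0,-0.0078],0],[[-0.017,0,-0.0078],0],[[-0.03,0,-0.0141],0],[[-0.03,0,-0.0141],0],[[-0.03,0,-0.0141],0],[[-0.03,0,-0.0141],0],[[-0.0547,0,0.1172],0],[[-0.0547,0,0.1172],0],[[-0.0547,0,0.1172],0],[[-0.0546,0,0.1173],0]]'
python3 -m inch '[[[0,0,0],0],[[0,0,0],0],[[0.02,0,0.0094],0],[[0.02,0,0.0094],0],[[0.02,0,0.0094],0],[[0.02,0,0.0094],0],[[0.02,0,0.0094],0],[[0.02,0,0.0094],0],[[0.017,0,0.0078],0],[[0.017,0,0.0078],0]]'
python3 -m inch '[[[0,0,0],0],[[0,0,0],0],[[0,0,0],0],[[0,0,0],0],[[0,0,0],0],[[0,0,0],0],[[0,0,0],0],[[0,0,0],0],[[0,0,0],0],[[0,0,0],0]]'
python3 -c "
from h import *
where();head('h5')"
```

```text
clock: 17.37
position: [0.6166, 0.2058, 0.1318]
ee_rot: [-2.15, 0.149, 2.151]
force: [0.8, -1.0, 1.1]
width: 0.214
t 17.37 TCP rel edge u 0.0579 w -0.0011 z 0.0018 F u,w,z [0.98, -0.91, 1.15] width 0.214 yaw -97.88
head match 0.97 px [-0.79  2.59] drag,press mm [3.4 4. ]
clock: 18.25
position: [0.5352, 0.2178, 0.2087]
ee_rot: [-2.151, 0.146, 2.15]
force: [0.2, 0.8, -0.9]
width: 0.212
clock: 19.08
position: [0.5221, 0.2195, 0.1767]
ee_rot: [-2.152, 0.147, 2.15]
force: [1.5, -1.7, 0.9]
width: 0.214
clock: 19.92
position: [0.5218, 0.2196, 0.1769]
ee_rot: [-2.151, 0.147, 2.151]
force: [2.3, -1.6, 1.0]
width: 0.216
t 19.92 TCP rel edge u -0.0379 w -0.0004 z 0.0469 F u,w,z [2.53, -1.31, 1.04] width 0.216 yaw -97.79
head match 0.94 px [1.18 2.61] drag,press mm [0.2 4.8]
```

```bash
python3 -m inch '[[[0.0243,0,-0.0521],0],[[0.0243,0,-0.0521],0],[[0.0243,0,-0.0521],0],[[0.0243,0,-0.0521],0],[[0.0243,0,-0.0521],0],[[0.0243,0,-0.0521],0],[[0.0243,0,-0.0521],0],[[0.0243,0,-0.0521],0],[[0.0243,0,-0.0521],0],[[0,0,0],0]]'
python3 -c "
from h import *
where();head('h6')"
python3 -m inch '[[[-0.017,0,-0.0078],0],[[-0.017,0,-0.0078],0],[[-0.03,0,-0.0141],0],[[-0.03,0,-0.0141],0],[[-0.03,0,-0.0141],0],[[-0.03,0,-0.0141],0],[[-0.1,0,0],0],[[-0.15,0,0],0],[[-0.15,0,0],0],[[-0.1,0,0],0]]'
python3 -c "
from h import *
where();head('h7');tilt('t3')
o=observe();M=R.from_rotvec(o['ee_rot']).as_matrix();print(o['position'],M.T@(np.array([.55,-.205,o['position'][2]])-o['position'])/.2)"
```

```text
clock: 20.8
position: [0.6166, 0.2058, 0.1318]
ee_rot: [-2.15, 0.149, 2.151]
force: [0.6, -0.2, 1.3]
width: 0.213
t 20.80 TCP rel edge u 0.0578 w -0.0011 z 0.0018 F u,w,z [0.59, -0.16, 1.29] width 0.213 yaw -97.88
head match 0.97 px [-0.79  2.59] drag,press mm [3.4 4. ]
clock: 21.68
position: [0.6297, 0.2053, 0.2677]
ee_rot: [-2.153, 0.145, 2.147]
force: [1.3, 0.6, -1.2]
width: 0.211
t 21.68 TCP rel edge u 0.0710 w 0.0001 z 0.1377 F u,w,z [1.16, 0.81, -1.17] width 0.211 yaw -97.79
head match 0.99 px [0.05 0.03] drag,press mm [-0.   0.1]
side 1249 orange rect u,z [ 3.7 12.3] [ 76.5 115.4] 64.5 w med 0.009
  red 52 [ 0.0623  0.0132 -0.0616]
scene 390 orange rect u,z [-23.2  19. ] [60.9 54. ] 68.4 w med 0.0041
  red 23 [ 0.0635  0.0096 -0.0597]
[0.62995541 0.20543381 0.26652394] [-0.00483656  2.08741493  0.11787722]
```

```bash
python3 -m inch '[[[0,0.1,0],0],[[0,0.15,0],0],[[0,0.15,0],0],[[0,0.15,0],0],[[0,0.15,0],0],[[0,0.15,0],0],[[0,0.15,0],0],[[0,0.15,0],0],[[0,0.15,0],0],[[0,0.15,0],0]]'
python3 -m inch '[[[0,0.15,0],0],[[0,0.15,0],0],[[0,0.15,0],0],[[0,0.15,0],0],[[0,0.046,0],0],[[0.12,0,0],0],[[0.15,0,0],0],[[0.15,0,0],0],[[0.15,0,0],0],[[0.1,0,0],0]]'
python3 -m inch '[[[0.1,0,0],0],[[0.1,0,0],0],[[0.05,0,0],0],[[0,0,0],0],[[0,0,0],0],[[0,0,0],0],[[0,0,0],0],[[0,0,0],0],[[0,0,0],0],[[0,0,0],0]]'
python3 -c "
from h import *
where();tilt('t4');print(observe()['position'])"
```

```text
clock: 22.67
position: [0.5885, -0.0838, 0.2627]
ee_rot: [-2.149, 0.146, 2.153]
force: [0.1, 0.1, -2.0]
width: 0.216
clock: 23.5
position: [0.5701, -0.2096, 0.1261]
ee_rot: [-2.146, 0.145, 2.156]
force: [-1.2, -0.2, -1.5]
width: 0.216
clock: 24.33
position: [0.5724, -0.2105, 0.0806]
ee_rot: [-2.152, 0.147, 2.15]
force: [-0.3, -0.9, -1.5]
width: 0.216
t 24.33 TCP rel edge u 0.0706 w -0.4196 z -0.0494 F u,w,z [-0.14, -0.92, -1.47] width 0.216 yaw -97.79
side 411 orange rect u,z [ 2.7 12.7] [ 75.2 111.9] 65.0 w med 0.0091
  red 13 [ 0.0623  0.0122 -0.0608]
scene 207 orange rect u,z [-28.    2.4] [ 45.2 102.2] 32.7 w med 0.007
  red 9 [ 0.0614  0.0092 -0.0566]
[ 0.5722765  -0.21041588  0.08027771]
```

```bash
python3 -m inch '[[[0,0,0],0],[[0,0,0],0],[[0,0,0],0],[[0,0,0],0],[[0,0,0],0],[[0.015,0,0],0],[[0.015,0,0],0],[[0.01,0,0],0],[[0.01,0,0],0],[[0,0,0],0]]' 1 6
python3 -m inch '[[[0.0184,0,0.0115],0],[[0.0184,0,0.0115],0],[[0.0184,0,0.0115],0],[[0.0184,0,0.0115],0],[[0.0184,0,0.0115],0],[[0.0184,0,0.0115],0],[[0.0184,0,0.0115],0],[[0.0184,0,0.0115],0],[[0.0184,0,0.0115],0],[[0.0184,0,0.0115],0]]'
python3 -m inch '[[[0,0,0],0],[[0,0,0],0],[[0,0,0],0],[[0,0,0],0],[[0,0,0],0],[[0,0,0],0],[[0,0,0],0],[[0,0,0],0],[[0,0,0],0],[[0,0,0],0]]'
python3 -c "
from h import *
where();print(observe()['position']);d=snap('side','s6')
cv2.imwrite('pics/s6c.png',cv2.resize(d['image'][150:270,220:380],None,fx=4,fy=4,interpolation=2)[:,:,::-1])"
```

```text
clock: 25.27
position: [0.5718, -0.2103, 0.0695]
ee_rot: [-2.15, 0.146, 2.152]
force: [-1.2, 0.7, -1.9]
width: 0.218
clock: 26.1
position: [0.5499, -0.2073, 0.0333]
ee_rot: [-2.153, 0.147, 2.149]
force: [1.3, 0.1, 7.9]
width: 0.216
clock: 26.93
position: [0.5494, -0.2072, 0.0332]
ee_rot: [-2.151, 0.146, 2.151]
force: [0.1, 0.3, -1.4]
width: 0.219
t 26.93 TCP rel edge u 0.0473 w -0.4195 z -0.0968 F u,w,z [0.05, 0.28, -1.38] width 0.219 yaw -97.79
[ 0.54935946 -0.20723793  0.03318267]
```

View pics/s6c.png

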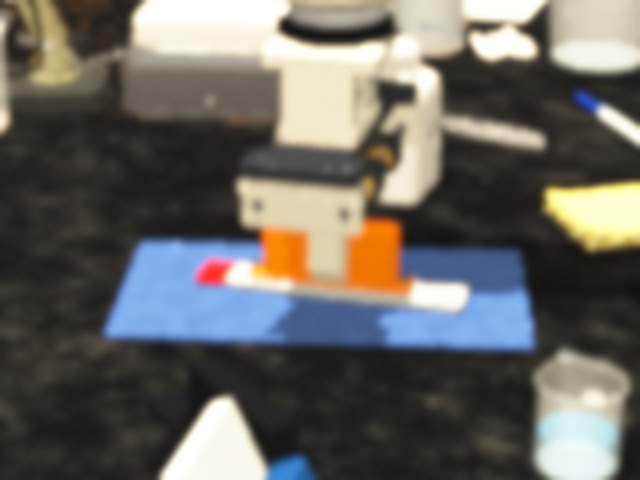

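```bash
python3 -m inch '[[[0.005,0,0],0],[[0,0,0],0],[[0,0,0],0],[[0,0,0],0],[[0,0,0],0],[[0,0,0],0],[[0,0,0],0],[[0,0,0],0],[[0,0,0],0],[[0,0,0],0]]'
python3 -m inch '[[[0,0,0],0],[[0,0,0],0],[[0,0,0],0],[[0,0,0],0],[[0,0,0],0],[[0,0,0],0],[[0,0,0],0],[[0,0,0],0],[[0,0,0],0],[[0,0,0],0]]' 0
python3 -m inch '[[[0,0,0],0],[[0,0,0],0],[[0,0,0],0],[[0,0,0],0],[[0,0,0],0],[[0,0,0],0],[[0,0,0],0],[[0,0,0],0],[[0,0,0],0],[[0,0,0],0]]'
```

```text
clock: 27.82
position: [0.5496, -0.2073, 0.0324]
ee_rot: [-2.152, 0.147, 2.151]
force: [-0.5, 0.4, 5.1]
width: 0.22
clock: 28.65
position: [0.5494, -0.2073, 0.0322]
ee_rot: [-2.151, 0.147, 2.151]
force: [-0.1, -0.2, -0.4]
width: 0.895
clock: 29.48
position: [0.5494, -0.2072, 0.0322]
ee_rot: [-2.151, 0.146, 2.151]
force: [-0.5, 0.7, -0.3]
width: 0.998
```

```bash
python3 -m inch '[[[-0.05,0,0],0],[[-0.1,0,0],0],[[-0.15,0,0],0],[[-0.15,0,0],0],[[-0.15,0,0],0],[[-0.15,0,0],0],[[-0.15,0,0],0],[[-0.15,0,0],0],[[-0.1,0,0],0],[[0,0,0],0]]'
python3 - <<'E'
from h import *
d=snap('scene','c9'); head('h9')
for n,d in(('scene',d),('side',dict(np.load('pics/h9.npz')))):
    C=cloud(d); hsv=cv2.cvtColor(d['image'],cv2.COLOR_RGB2HSV);h,s,v=[hsv[...,i] for i in range(3)]
    b=(C[...,0]>.43)&(C[...,0]<.68)&(abs(C[...,1]+.205)<.06)&(C[...,2]<.07)
    for k,q in(('red',((h<6)|(h>174))&(s>150)),('white',(s<80)&(v>120)),('orangetop',(h>5)&(h<25)&(s>120)&(C[...,2]>.042))):
        p=C[b&q]; print(n,k,len(p),np.median(p,0).round(4) if len(p) else '')
    a=dict(np.load(f'pics/{n}0.npz'))
    print('pixel change at bystanders',[ (nm,round(float(np.abs(d['image'][y-14:y+14,x-12:x+12].astype(int)-a['image'][y-14:y+14,x-12:x+12]).mean()),1)) for nm,x,y in (('beaker',318,277),('sample',200,207),('square',360,155)) ] if n=='scene' else '')
E
```

```text
clock: 30.32
position: [0.5514, -0.2077, 0.2681]
ee_rot: [-2.161, 0.148, 2.143]
force: [0.3, -0.4, 0.8]
width: 0.999
head match 1.0 px [ 0.   -0.01] drag,press mm [-0. -0.]
scene red 37 [ 0.6323 -0.2201  0.0111]
scene white 383 [ 0.5224 -0.2019  0.0102]
scene orangetop 267 [ 0.548 -0.203  0.054]
pixel change at bystanders [('beaker', 7.7), ('sample', 7.6), ('square', 8.2)]
side red 24 [ 0.6328 -0.2139  0.0076]
side white 316 [ 0.5322 -0.1992  0.0062]
side orangetop 170 [ 0.5456 -0.2006  0.0489]
pixel change at bystanders
```

View pics/c9.png

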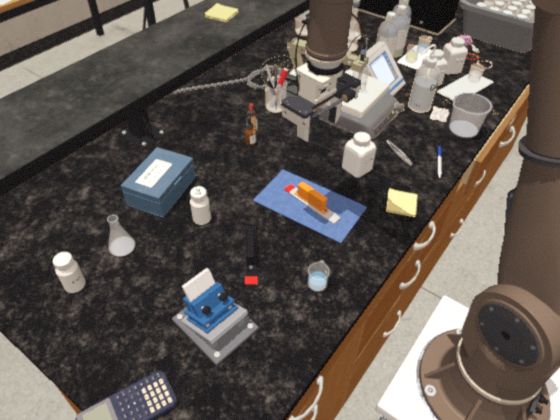

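The file lies flat on the mat at (313,198), the clamp head is back at zero, and the bottles and beaker are where they started.

```bash
python3 -c "
from cell import *
print(sign_off())"
```

```text
the job is handed in; nothing more can be done
None
```

The job is done and handed in at about 30 s on the clock. No verdict was reported.

**What I did:** The moves could not tilt the tool. So I gripped the file lightly (6 N) and pressed its tail on the plate edge, which pivoted it nose-down in the jaws. I then clamped it at 58 N. I made three forward strokes of about 104 mm each, lifting the file about 34 mm for each return. Finally I lowered it nose first onto the mat with a light grip so it pivoted flat, released it and raised the arm.

**What the last checks showed:**
- **Tilt:** the file measured 25.5–25.9° before the strokes, against 25° for the edge. I did not refit it afterwards, but the nose position had not changed.
- **Pressure and drag:** by camera, the clamp head was pressed about 4.8 mm at each stroke start. At each stroke end it was pressed 4.0 mm and dragged forward 3.4 mm.
- **Clamp after the job:** the head is back at 0.0 mm in both directions.
- **File:** it lies flat and released on the mat, centred near (0.55, -0.20).
- **Bystanders:** in the final picture the bottles and beaker look unmoved.

**Disagreements and gaps:**
- The side and scene cameras differ by about 3–5 mm in height. That is more than the stated 2 mm calibration.
- The wrist force briefly read 8 N while the file was being flattened on the mat.
- Drag during the lifts and returns was not measured. I saw the head only at stroke starts and ends, and after the last lift.

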